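# Gauge a blind dowel bore and fit the matching guide dowel

### The job

The die block held in the tilted vise has one guide dowel already fitted and one empty blind bore of unknown depth. Feel the bottom of the empty bore with the depth rod, put the rod back in its hole in the wooden tool block, then take from the rack the one dowel that will stand just as proud of the die as the fitted one (30 mm) and set it fully home on the bottom of the bore. Take only that dowel from the rack, and leave the other two and the tools lying about as they are.

Things in the scene. Friction and masses are not known exactly. Their poses are not given: they have to be found in the camera images.
- die: Steel die half, 110 x 70 x 72 mm, fixed in a red tilting vise (jaws 96 mm wide, 22 mm below the die's top face). Origin: centre of its underside; z, square to the top face, leans 30 degrees from vertical, roughly towards the robot; x runs up the slope. Empty bore in the lower half, fitted dowel in the upper half, 55 mm apart on the centre line. The screw handle is low, 150 mm nearer the robot.
- bore (a point): Centre of the mouth of the empty blind bore, on the die's top face, 155 mm above the bench; z points out of the bore along its axis (30 degrees from vertical), x up the slope. Diameter 18 mm, 2 mm countersink, flat floor. Its depth is 30, 42 or 54 mm, different from start to start and not shown (the rules call the three possible floors bore_floor_a, _b and _c).
- fitted_dowel_top (a point): Top centre of the guide dowel already fitted (16 mm diameter, 30 mm proud of the die's face); fixed.
- rod_handle (a point): Steel depth rod, upright in the tool block: 10 mm shaft 100 mm long with a flat end and dark rings every 10 mm from the tip, then a knurled handle 18 mm in diameter, 50 mm long. This point is the middle of the handle, 125 mm above the tip and 25 mm below the top; z up along the rod. About 0.12 kg.
- rod_tip (a point): Centre of the flat lower end of the depth rod.
- rod: The depth rod; origin at the centre of its tip, z up along it.
- rod_hole (a point): Mouth of the depth rod's hole in the fixed hardwood tool block: 16 mm in diameter, 35 mm deep, vertical, 45 mm above the bench. z up, x along the block (160 x 76 x 45 mm) towards the punches standing in it, the nearest 68 mm along x and 20 mm to the side; the tallest reaches 115 mm above the bench.
- rack: Plywood dowel rack, 66 mm (x) by 200 mm (y) by 22 mm high, fixed. Origin: centre of its underside. Three recesses 19 mm wide and 12 mm deep on its y axis at -65, 0 and +65 mm hold the three loose dowels upright, in any order.
- dowel_short_mid (a point): Plain bright dowel, 16 mm in diameter and 60 mm long (the shortest of the three), standing in the rack with its foot 10 mm above the bench. The point is its centre, half-way up; z along it. Foot chamfered 2 x 3 mm. Mass about 0.09 kg.
- dowel_middle_mid (a point): Plain bright dowel, 16 mm in diameter and 72 mm long (the middle one of the three), standing in the rack with its foot 10 mm above the bench. The point is its centre, half-way up; z along it. Foot chamfered 2 x 3 mm. Mass about 0.11 kg.
- dowel_long_mid (a point): Plain bright dowel, 16 mm in diameter and 84 mm long (the longest of the three), standing in the rack with its foot 10 mm above the bench. The point is its centre, half-way up; z along it. Foot chamfered 2 x 3 mm. Mass about 0.13 kg.
- hammer: Bystander: hammer with a wooden handle, 270 mm, lying between the robot and the rack.
- wrench: Bystander: steel spanner, 170 mm, lying between the rack and the vise.
- benchblock: Bystander: flat steel bench block, 64 x 64 x 22 mm, beyond the rack.
- oilcan: Bystander: grey oil bottle, 48 mm diameter, 130 mm tall, beyond the tool block.
- bolt: Bystander: hex bolt standing on its head, 43 mm tall, beyond the rack.
- nut: Bystander: large hex nut, 24 mm across, 11 mm high, beyond the rack.
- pliers: Bystander: pliers with red grips, 160 mm, lying between the robot and the vise.

How it is judged:
On the way, in this order (a step that is already met when the one before it is completed fails the run):
1. The tip of the depth rod rests on the floor of the empty bore ((contact force between rod and bore_floor_a above 0.5 N or contact force between rod and bore_floor_b above 0.5 N or contact force between rod and bore_floor_c above 0.5 N) and z of rod_tip in the frame of bore between -0.06 and -0.026 m), for 0.1 s.
2. The depth rod stands in its hole again, all three dowels still in the rack (horizontal distance between rod_tip and rod_hole below 0.01 m and z of rod_tip in the frame of rod_hole below -0.025 m and angle between rod_handle's own z axis and vertical below 0.25 rad and distance of each of dowel_short_mid, dowel_middle_mid, dowel_long_mid from where it was at the start of the episode below 0.008 m), for 0.2 s.
At the end, for the whole second after the job is handed in: One dowel in the bore, top 30 +-3 mm above the die's face, within 4 mm and 0.1 rad of the bore's axis; the other two upright in the rack within 8 mm of their start; the depth rod back in its hole, tip 25 mm or more down and within 10 mm of its centre, leaning under 0.25 rad (((z of dowel_short_mid in the frame of bore between -0.003 and 0.003 m and x of dowel_short_mid in the frame of bore between -0.004 and 0.004 m and y of dowel_short_mid in the frame of bore between -0.004 and 0.004 m and angle between the z axis of dowel_short_mid and the z axis of bore, either way round below 0.1 rad and distance of each of dowel_middle_mid, dowel_long_mid from where it was at the start of the episode below 0.008 m and angle between each of dowel_middle_mid, dowel_long_mid's own z axis and vertical below 0.2 rad) or (z of dowel_middle_mid in the frame of bore between -0.009 and -0.003 m and x of dowel_middle_mid in the frame of bore between -0.004 and 0.004 m and y of dowel_middle_mid in the frame of bore between -0.004 and 0.004 m and angle between the z axis of dowel_middle_mid and the z axis of bore, either way round below 0.1 rad and distance of each of dowel_short_mid, dowel_long_mid from where it was at the start of the episode below 0.008 m and angle between each of dowel_short_mid, dowel_long_mid's own z axis and vertical below 0.2 rad) or (z of dowel_long_mid in the frame of bore between -0.015 and -0.009 m and x of dowel_long_mid in the frame of bore between -0.004 and 0.004 m and y of dowel_long_mid in the frame of bore between -0.004 and 0.004 m and angle between the z axis of dowel_long_mid and the z axis of bore, either way round below 0.1 rad and distance of each of dowel_short_mid, dowel_middle_mid from where it was at the start of the episode below 0.008 m and angle between each of dowel_short_mid, dowel_middle_mid's own z axis and vertical below 0.2 rad)) and horizontal distance between rod_tip and rod_hole below 0.01 m and z of rod_tip in the frame of rod_hole below -0.025 m and angle between rod_handle's own z axis and vertical below 0.25 rad); the robot touches nothing.
It fails at once if More than one dowel is taken from the rack (distance of each of dowel_short_mid, dowel_middle_mid from where it was at the start of the episode above 0.03 m or distance of each of dowel_short_mid, dowel_long_mid from where it was at the start of the episode above 0.03 m or distance of each of dowel_middle_mid, dowel_long_mid from where it was at the start of the episode above 0.03 m).
It fails at once if A bystander is pushed more than 30 mm from its place (distance of any of hammer, wrench, benchblock, oilcan, bolt, nut, pliers from where it was at the start of the episode above 0.03 m).
It also fails if it takes over 64 s, if anything falls off the work surface, if the arm or the gripper's body presses on something with over 40 N, if the wrist force passes 120 N, or if a joint passes its speed limit or range.

### The arm

A 6-joint arm with a two-finger parallel gripper is mounted at the origin on the work surface. World frame = base frame: x ahead of the robot, y to its left, z up, the work surface at z = 0. Lengths are in m, angles in rad, forces in N, time in s.
With the tool pointing down it reaches from about 0.25 to 0.85 m from the base axis. Payload 12.5 kg.
Tool frame: the origin (TCP) lies at the very end of the fingers, on their centre line; the grasp point (between the pads) lies 19 mm behind it (r.grip_point_offset is the distance from the TCP to the grasp point, in m); z points along the fingers, y is the line along which they close (so a half turn about z gives the same grasp; the last joint's range is limited). The gripper opens to 93 mm and grips with 3 to 60 N. Pads are 15 mm wide; open, the fingers measure 128 mm over their backs; the gripper's body (75 mm by 188 mm) begins 65 mm behind the grasp point.
Start: joints at [-1.275, 0.351, 1.652, -0, 1.139, -0.085], TCP at [0.204, -0.511, 0.184] pointing down, gripper open.
Joint ranges: [-2.75, 2.75], [-0.79, 2.1], [0.01, 2.65], [-1.57, 4.71], [0.07, 3.14], [-2.87, 2.87]. Speed limits (rad/s): [2.22, 2.22, 2.79, 3.14, 3.14, 3.14].

### API

Orientations are given as a rotation vector (axis times angle).
In Python, from bench import r gives the robot as it stands.
- The arm moves only by the tool send_rows, never from a script. Its argument "increments" is a list of rows, each an object with "rotation": the turn, a rotation vector about the tool's x, y, z in rad, a list of three; "delta_pos": the shift along the tool's x, y, z in mm, a list of three; "jaw": the gripper command: -1 is shut, 1 is fully open, values between are in proportion. In form: [{"rotation": [rx, ry, rz], "delta_pos": [tx, ty, tz], "jaw": jaw}, ...]. A call has exactly 10 rows; each row is the pose to reach, as a shift and turn from the pose commanded when the call began, along the tool's axes at that moment; what a row does not reach only later rows make up. A row lasts 1/8 s, in which the tool goes at most 62.5 mm and 10.7 degrees, less where a joint would pass 70% of its speed; a pose out of reach is approached as far as the arm can. A call with a gripper value outside its range is refused whole. The fingers move at their own pace and stop on an object; "squeeze" is the grip in N (left out, the last holds). Time passes only in rows, so rows that repeat a pose let the fingers close, or fill a call up. It gives the time, the measured TCP pose, the force, the opening and the grip force at its end, in the units of the state.
- r.get_state(): the state, without advancing time (a new reading comes with each control period).
- r.get_image(name): name is "scene" or "top" or "wrist"; returns the picture (420x560x3 uint8, red, green, blue); there is no depth.
- r.calibration(name): a dict with "mtx" (3x3 intrinsics, pixels), "cam_to_world" (4x4, takes a point from camera to world coordinates); the wrist camera has in their place "hand_eye" (4x4, takes a point from camera to tool coordinates, whose origin is the TCP and whose axes are the flange's). Camera axes: x right, y down, z forward; pixel columns grow to the right and rows downward; lengths in m; the calibration is good to about 2 mm. A picture is of the moment at which its call begins: read the wrist's pose just before it. calibration takes no time and is no camera call.
- r.close_job(): hands the job in; it is judged then, once.
Trained networks look in the newest picture that a camera, given by its name, has taken for a name from the list of things; names that differ only in an ending like _2 or _b are one class to them, and where a whole thing is asked for, a point or a joint stands for the part that bears it (a point fixed in the world has none). Each returns a list of dicts, best first, with "confidence" (0 to 1); they miss things now and then, are a little off and sometimes report something else, mostly with a low value. They report only what shows in the picture. A call takes as long as a camera call.
- r.spot_in(name, camera): "at" ([x, y, z] in m, in world coordinates, good to about 4 mm: the middle of the surface that is visible of it).
- r.trace(name, camera): "region" (420x560 bool, what is visible of it).
The state is a dict: "clock": time; "joint_pos": joint angles; "qd": joint speeds; "effort": joint torques, N m; "tcp_pos": TCP position; "tcp_rot": TCP orientation; "contact_force": force on the tool from outside, world axes, zero at the start; "ft_torque": the same for the moment, N m; "gripper_width": opening from 0.0 (shut) to 1.0 (fully open); "grip_force": force on a finger pad.
Only numpy, scipy, OpenCV 4.12 (cv2) and the standard library are available. Lean on these libraries where they do the work, as an engineer would, in place of code of your own. Each camera call takes 0.05 s, during which the arm holds its last target. There are 200 camera calls.

## Working session

There is one attempt and no reset: what is moved stays moved. The work goes in short steps, Python scripts to look and compute and a tool call to move; the robot and the scene stay as the last step left them, time stands still between calls to the robot, and variables do not carry over. Pictures are saved under pics/ and viewed, at most 10 in all, crops included, and the job is handed in when it is done.

Besides the shell and the picture viewer there is one more tool, called in YAML: its name, and indented under it one key for each argument. send_rows: Moves the arm, as the interface text tells. Its arguments: {"type":"object","properties":{"increments":{"type":"array"},"squeeze":{"type":"number"}},"required":["increments"]}

```bash
ls; mkdir -p pics
python3 - <<'E'
from bench import r
import cv2,numpy as np
s=r.get_state();print({k:np.round(v,3).tolist() for k,v in s.items()})
ims=[]
for c in("scene","top"):
    im=r.get_image(c);ims.append(im);k=r.calibration(c);print(c,np.round(k["mtx"],1).tolist(),np.round(k["cam_to_world"],3).tolist())
    cv2.imwrite(f"pics/{c}0.png",cv2.cvtColor(im,cv2.COLOR_RGB2BGR))
    for n in["die","bore","fitted_dowel_top","rod_handle","rod","rod_hole","rack","dowel_short_mid","dowel_middle_mid","dowel_long_mid","oilcan","hammer","pliers","wrench"]:
        print(n,[(np.round(d["at"],3).tolist(),round(d["confidence"],2)) for d in r.spot_in(n,c)[:3]])
print({k:np.round(v,4).tolist() for k,v in r.calibration("wrist").items()},r.grip_point_offset,r.get_state()["clock"])
E
```

```text
pics
{'clock': 0.0, 'joint_pos': [-1.275, 0.351, 1.652, 0.0, 1.139, -0.085], 'qd': [-0.0, 0.0, 0.0, -0.001, -0.001, 0.001], 'effort': [0.004, -49.732, -28.526, 0.07, 0.026, -0.0], 'tcp_pos': [0.204, -0.51, 0.183], 'tcp_rot': [-3.084, -0.594, 0.0], 'contact_force': [0.411, -0.344, -0.373], 'ft_torque': [0.013, 0.023, -0.06], 'grip_force': 0.0, 'gripper_width': 0.998}
scene [[412.6, 0.0, 281.6], [0.0, 412.6, 212.8], [0.0, 0.0, 1.0]] [[0.288, 0.67, -0.685, 1.142], [0.958, -0.204, 0.203, -0.219], [-0.004, -0.714, -0.7, 0.746], [0.0, 0.0, 0.0, 1.0]]
die [([0.637, 0.272, 0.153], 0.82)]
bore [([0.49, -0.397, 0.128], 0.5)]
fitted_dowel_top [([0.637, 0.272, 0.16], 0.83), ([0.526, -0.15, 0.061], 0.5), ([0.537, -0.088, 0.028], 0.39)]
rod_handle [([0.489, -0.395, 0.124], 0.85), ([0.533, -0.018, 0.054], 0.66), ([0.749, -0.222, 0.083], 0.57)]
rod [([0.492, -0.396, 0.13], 0.63)]
rod_hole [([0.583, -0.381, 0.046], 0.63)]
rack [([0.747, -0.218, 0.081], 0.44)]
dowel_short_mid [([0.533, -0.022, 0.053], 0.48), ([0.674, -0.069, 0.013], 0.4)]
dowel_middle_mid [([0.525, -0.148, 0.059], 0.65)]
dowel_long_mi
[... 616 characters left out ...]
 0.301, 0.166], 0.4)]
rod_hole [([0.54, -0.38, 0.046], 0.65), ([0.487, -0.396, 0.145], 0.63), ([0.495, 0.069, 0.008], 0.51)]
rack [([0.521, -0.087, 0.022], 0.89)]
dowel_short_mid []
dowel_middle_mid []
dowel_long_mid [([0.491, -0.399, 0.147], 0.55), ([0.706, -0.128, 0.014], 0.41), ([0.621, 0.298, 0.166], 0.31)]
oilcan [([0.725, -0.216, 0.091], 0.82)]
hammer [([0.364, -0.134, 0.023], 0.69)]
pliers [([0.37, 0.208, 0.012], 0.81)]
wrench [([0.495, 0.07, 0.011], 0.81)]
{'mtx': [[301.7609, 0.0, 281.4607], [0.0, 301.7609, 215.835], [0.0, 0.0, 1.0]], 'hand_eye': [[-0.0002, -0.966, -0.2585, 0.0709], [1.0, -0.0003, 0.0005, -0.0004], [-0.0005, -0.2585, 0.966, -0.2009], [0.0, 0.0, 0.0, 1.0]]} 0.0188 1.5
```

View images.

View pics/scene0.png

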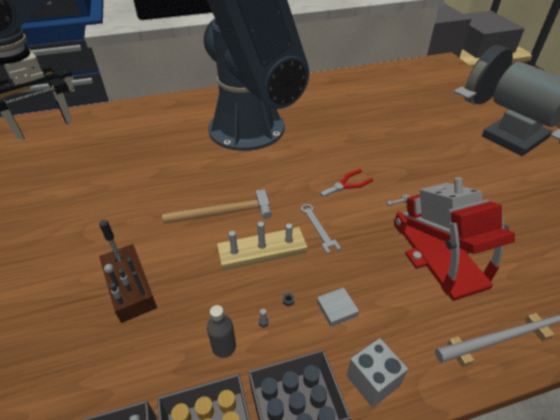

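View pics/top0.png

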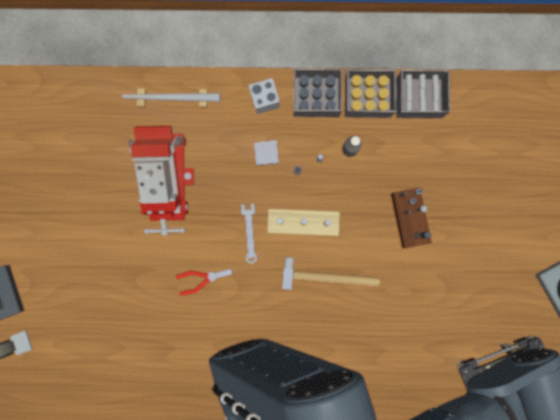

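The scene picture shows the rod handle at about (107,231) in the tool block. The rack's dowels, left to right, are middle, long and short at (233,240), (262,233) and (289,232), and the die is in the vise at (455,205). The top picture shows the block yawed about 13° and the vise about 5°.

```bash
cat > h.py <<'E'
from bench import r
import numpy as np, cv2
from scipy.spatial.transform import Rotation as R
def pose():
    s=r.get_state(); return np.array(s["tcp_pos"]),R.from_rotvec(s["tcp_rot"])
def orient(yaw,tilt):  # tool x up-slope at yaw, tool z down, leaning by tilt
    c,s=np.cos(yaw),np.sin(yaw); z=np.array([np.sin(tilt)*c,np.sin(tilt)*s,-np.cos(tilt)])
    x=np.array([np.cos(tilt)*c,np.cos(tilt)*s,np.sin(tilt)]); return R.from_matrix(np.c_[x,np.cross(z,x),z])
def go(p,Q,frm=None):
    p0,Q0=frm or pose()
    print("rot",(Q0.inv()*Q).as_rotvec().round(3).tolist(),"mm",(Q0.inv().apply(np.array(p)-p0)*1e3).round(1).tolist()); return np.array(p),Q
def cam(c):
    k=r.calibration(c); K=np.array(k["mtx"])
    if c!="wrist": return K,np.array(k["cam_to_world"])
    p,Q=pose(); T=np.eye(4);T[:3,:3]=Q.as_matrix();T[:3,3]=p
    return K,T@np.array(k["hand_eye"])
def ray(K,T,uv):
    d=T[:3,:3]@np.linalg.solve(K,[uv[0],uv[1],1.]); return T[:3,3],d
def hit(K,T,uv,n,p0):   # ray with plane
    o,d=ray(K,T,uv); return o+d*(np.dot(n,np.array(p0)-o)/np.dot(n,d))
def proj(K,T,P):
    q=np.linalg.inv(T)@np.append(P,1); q=K@q[:3]; return q[:2]/q[2]
def snap(c,f,crop=None):
    KT=cam(c); im=r.get_image(c)
    cv2.imwrite(f"pics/{f}.png",cv2.cvtColor(im,cv2.COLOR_RGB2BGR)); return KT
def st():
    s=r.get_state(); print({k:np.round(s[k],3).tolist() for k in("clock","tcp_pos","tcp_rot","contact_force","grip_force","gripper_width")})
E
python3 -c "
from h import *
go([.47,-.40,.25],orient(.1,0))"
```

```text
rot [0.0, 0.0, 0.281] mm [287.6, -4.0, -66.5]
```

send_rows:
  increments:
    - {"rotation":[0,0,0.1],"delta_pos":[40,0,-50],"jaw":1}
    - {"rotation":[0,0,0.2],"delta_pos":[90,0,-66],"jaw":1}
    - {"rotation":[0,0,0.28],"delta_pos":[150,-2,-66],"jaw":1}
    - {"rotation":[0,0,0.28],"delta_pos":[210,-3,-66],"jaw":1}
    - {"rotation":[0,0,0.28],"delta_pos":[260,-4,-66],"jaw":1}
    - {"rotation":[0,0,0.28],"delta_pos":[288,-4,-66],"jaw":1}
    - {"rotation":[0,0,0.28],"delta_pos":[288,-4,-66],"jaw":1}
    - {"rotation":[0,0,0.28],"delta_pos":[288,-4,-66],"jaw":1}
    - {"rotation":[0,0,0.28],"delta_pos":[288,-4,-66],"jaw":1}
    - {"rotation":[0,0,0.28],"delta_pos":[288,-4,-66],"jaw":1}

```text
clock: 2.75
tcp_pos: [0.4697, -0.4003, 0.2497]
tcp_rot: [3.138, 0.157, 0.0]
contact_force: [-0.3, 0.1, -0.4]
gripper_width: 1.006
grip_force: 0.0
```

```bash
python3 -c "
from h import *
st(); K,T=snap('wrist','w1')
for n in('rod_handle','rod','rod_hole'):
    print(n,[(np.round(d['at'],3).tolist(),round(d['confidence'],2),proj(K,T,d['at']).round().tolist()) for d in r.spot_in(n,'wrist')[:3]])
"
```

```text
{'clock': 2.75, 'tcp_pos': [0.47, -0.4, 0.25], 'tcp_rot': [3.138, 0.157, 0.0], 'contact_force': [-0.313, 0.099, -0.447], 'grip_force': 0.0, 'gripper_width': 1.006}
rod_handle []
rod [([0.495, -0.399, 0.154], 0.83, [283.0, 183.0])]
rod_hole [([0.548, -0.39, 0.044], 0.93, [280.0, 129.0]), ([0.53, -0.028, 0.038], 0.44, [0.0, 114.0])]
```

View pics/w1.png

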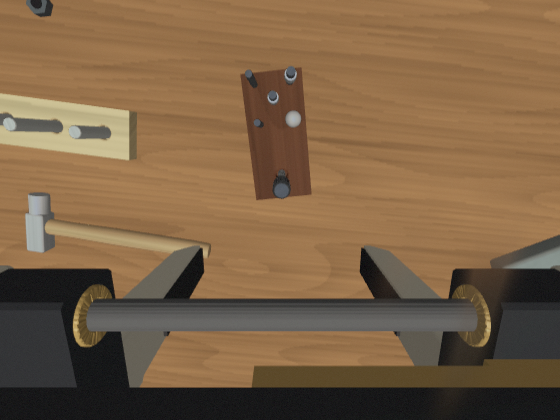

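The wrist picture shows the rod's handle top at about (281,190). The block's corners are at about (241,73), (302,67), (311,194) and (257,200).

```bash
python3 -c "
from h import *
K,T=cam('wrist'); z=[0,0,1]
t=hit(K,T,(281,190),z,[0,0,.16]); print('top',t.round(4))
c=np.array([hit(K,T,u,z,[0,0,.045])[:2] for u in((241,73),(302,67),(311,194),(257,200))]); print(c.round(4), c.mean(0).round(4), np.linalg.norm(np.roll(c,-1,0)-c,axis=1).round(3))
d=c[0]-c[3]+c[1]-c[2]; print('yaw',np.arctan2(d[1],d[0]))
print(proj(K,T,[t[0],t[1],.11]),proj(K,T,[t[0],t[1],.045]))
go([t[0],t[1],.125],orient(.1,0))
"
```

```text
top [ 0.4892 -0.3975  0.16  ]
[[ 0.6094 -0.3358]
 [ 0.6237 -0.4099]
 [ 0.4675 -0.4408]
 [ 0.4518 -0.3681]] [ 0.5381 -0.3887] [0.076 0.159 0.074 0.161]
yaw 0.19876750356058648
[281.02317451 182.26655291] [281.04503936 174.97014349]
rot [0.0, -0.0, 0.0] mm [19.2, -0.5, 124.6]
```

send_rows:
  increments:
    - {"rotation":[0,0,0],"delta_pos":[19,0,50],"jaw":1}
    - {"rotation":[0,0,0],"delta_pos":[19,0,90],"jaw":1}
    - {"rotation":[0,0,0],"delta_pos":[19,0,126],"jaw":1}
    - {"rotation":[0,0,0],"delta_pos":[19,0,126],"jaw":1}
    - {"rotation":[0,0,0],"delta_pos":[19,0,126],"jaw":-1}
    - {"rotation":[0,0,0],"delta_pos":[19,0,126],"jaw":-1}
    - {"rotation":[0,0,0],"delta_pos":[19,0,126],"jaw":-1}
    - {"rotation":[0,0,0],"delta_pos":[19,0,126],"jaw":-1}
    - {"rotation":[0,0,0],"delta_pos":[19,0,126],"jaw":-1}
    - {"rotation":[0,0,0],"delta_pos":[19,0,126],"jaw":-1}
  squeeze: 40

```text
clock: 4.2
tcp_pos: [0.4892, -0.3979, 0.1236]
tcp_rot: [-3.138, -0.158, 0.0]
contact_force: [0.1, -0.2, -0.1]
gripper_width: 0.403
grip_force: 0.0
```

send_rows:
  increments:
    - {"rotation":[0,0,0],"delta_pos":[0,0,0],"jaw":-1}
    - {"rotation":[0,0,0],"delta_pos":[0,0,0],"jaw":-1}
    - {"rotation":[0,0,0],"delta_pos":[0,0,0],"jaw":-1}
    - {"rotation":[0,0,0],"delta_pos":[0,0,0],"jaw":-1}
    - {"rotation":[0,0,0],"delta_pos":[0,0,0],"jaw":-1}
    - {"rotation":[0,0,0],"delta_pos":[0,0,-20],"jaw":-1}
    - {"rotation":[0,0,0],"delta_pos":[0,0,-45],"jaw":-1}
    - {"rotation":[0,0,0],"delta_pos":[0,0,-100],"jaw":-1}
    - {"rotation":[0,0,0],"delta_pos":[0,0,-150],"jaw":-1}
    - {"rotation":[0,0,0],"delta_pos":[0,0,-180],"jaw":-1}

```text
clock: 5.45
tcp_pos: [0.4895, -0.3982, 0.3065]
tcp_rot: [3.135, 0.158, 0.003]
contact_force: [0.1, 0.8, -0.6]
gripper_width: 0.004
grip_force: 0.0
```

```bash
python3 -c "
from h import *
st(); psi=.08; Q=orient(psi,np.pi/6); b=np.array([.585,.295,.155])
# view pose: tip 90mm off the face
p=b-Q.as_matrix()[:,2]*(.1136+.09)
print(p.round(3)); go(p,Q)
p0,Q0=pose(); go([.48,-.1,.33],orient(.1,.3)); print(Q.as_rotvec())
"
```

```text
{'clock': 5.45, 'tcp_pos': [0.49, -0.398, 0.306], 'tcp_rot': [3.135, 0.158, 0.003], 'contact_force': [0.102, 0.754, -0.613], 'grip_force': 0.0, 'gripper_width': 0.004}
[0.484 0.287 0.331]
rot [-0.003, 0.522, 0.021] mm [63.1, -682.1, -26.3]
rot [0.002, 0.298, 0.001] mm [20.6, -297.6, -24.2]
[-3.01230048 -0.12055632 -0.80714348]
```

```bash
python3 -c "
from h import *
snap('wrist','w2'); snap('scene','s2')
a=cv2.imread('pics/w2.png'); b=cv2.imread('pics/s2.png')[120:360,0:320]; b=cv2.resize(b,(560,420))
cv2.imwrite('pics/m2.png',cv2.resize(np.hstack([a,b]),(800,300)))
for c in('wrist','scene'): print([(np.round(d['at'],3).tolist(),round(d['confidence'],2)) for n in('rod','rod_handle') for d in r.spot_in(n,c)[:3]])
"
```

```text
[([0.494, -0.4, 0.159], 0.57), ([0.496, -0.398, 0.159], 0.83)]
[([0.494, -0.396, 0.13], 0.75), ([0.53, -0.087, 0.066], 0.53), ([0.712, -0.13, 0.02], 0.23), ([0.492, -0.394, 0.124], 0.85), ([0.749, -0.22, 0.084], 0.6)]
```

View pics/m2.png

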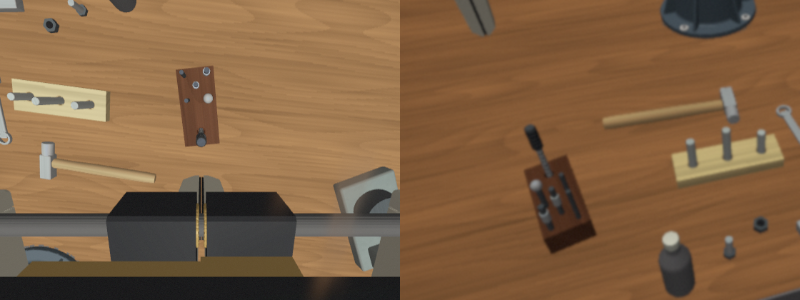

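The rod is untouched, with its handle at about (282,190) in the wrist view. The closed fingertips show at v≈249, where the stated TCP should appear at about 239. By both their spread and their row, the fingertips look about 35 mm behind the stated TCP. A lower grasp works in either case.

send_rows:
  increments:
    - {"rotation":[0,0,0],"delta_pos":[0,0,0],"jaw":1}
    - {"rotation":[0,0,0],"delta_pos":[0,0,0],"jaw":1}
    - {"rotation":[0,0,0],"delta_pos":[0,0,0],"jaw":1}
    - {"rotation":[0,0,0],"delta_pos":[3,0,40],"jaw":0.3}
    - {"rotation":[0,0,0],"delta_pos":[3,0,90],"jaw":0}
    - {"rotation":[0,0,0],"delta_pos":[3,0,140],"jaw":0}
    - {"rotation":[0,0,0],"delta_pos":[3,0,180],"jaw":0}
    - {"rotation":[0,0,0],"delta_pos":[3,0,208],"jaw":0}
    - {"rotation":[0,0,0],"delta_pos":[3,0,208],"jaw":-1}
    - {"rotation":[0,0,0],"delta_pos":[3,0,208],"jaw":-1}

```text
clock: 7.0
tcp_pos: [0.4928, -0.3981, 0.0969]
tcp_rot: [3.136, 0.158, 0.002]
contact_force: [-0.1, 0.9, 0.2]
gripper_width: 0.333
grip_force: 0.0
```

send_rows:
  increments:
    - {"rotation":[0,0,0],"delta_pos":[0,0,0],"jaw":-1}
    - {"rotation":[0,0,0],"delta_pos":[0,0,0],"jaw":-1}
    - {"rotation":[0,0,0],"delta_pos":[0,0,0],"jaw":-1}
    - {"rotation":[0,0,0],"delta_pos":[0,0,0],"jaw":-1}
    - {"rotation":[0,0,0],"delta_pos":[0,0,0],"jaw":-1}
    - {"rotation":[0,0,0],"delta_pos":[0,0,0],"jaw":-1}
    - {"rotation":[0,0,0],"delta_pos":[0,0,0],"jaw":-1}
    - {"rotation":[0,0,0],"delta_pos":[0,0,0],"jaw":-1}
    - {"rotation":[0,0,0],"delta_pos":[0,0,0],"jaw":-1}
    - {"rotation":[0,0,0],"delta_pos":[0,0,0],"jaw":-1}

```text
clock: 8.25
tcp_pos: [0.4928, -0.3981, 0.0969]
tcp_rot: [3.136, 0.158, 0.002]
contact_force: [-1.1, -0.1, 6.6]
gripper_width: 0.18
grip_force: 40.0
```

send_rows:
  increments:
    - {"rotation":[0,0,0],"delta_pos":[0,0,-20],"jaw":-1}
    - {"rotation":[0,0,0],"delta_pos":[0,0,-45],"jaw":-1}
    - {"rotation":[0,0,0],"delta_pos":[0,0,-100],"jaw":-1}
    - {"rotation":[0,0,0],"delta_pos":[0,0,-155],"jaw":-1}
    - {"rotation":[0,0,0],"delta_pos":[0,0,-210],"jaw":-1}
    - {"rotation":[0,0,0],"delta_pos":[0,-40,-240],"jaw":-1}
    - {"rotation":[0,0,0],"delta_pos":[0,-100,-240],"jaw":-1}
    - {"rotation":[0,0,0],"delta_pos":[0,-160,-240],"jaw":-1}
    - {"rotation":[0,0,0],"delta_pos":[0,-200,-240],"jaw":-1}
    - {"rotation":[0,0,0],"delta_pos":[0,-200,-240],"jaw":-1}

```text
clock: 9.5
tcp_pos: [0.4719, -0.1966, 0.3363]
tcp_rot: [3.137, 0.163, 0.002]
contact_force: [-0.6, -0.4, -0.5]
gripper_width: 0.182
grip_force: 40.0
```

```bash
python3 -c "
from h import *
st(); K,T=snap('wrist','w3')
p,Q=pose(); 
for z in(-62,-38,-36,0,13,87): print(z,proj(K,T,p+Q.apply([0,0,z/1e3])).round(1))
psi=.08; Qn=orient(psi,np.pi/6); b=np.array([.585,.295,.155])
p=b-Qn.as_matrix()[:,2]*(.087+.09)
print(p.round(3)); go(p,Qn)
"
```

```text
{'clock': 9.5, 'tcp_pos': [0.472, -0.197, 0.336], 'tcp_rot': [3.137, 0.163, 0.002], 'contact_force': [-0.592, -0.357, -0.459], 'grip_force': 39.999, 'gripper_width': 0.182}
-62 [284.6 279.9]
-38 [284.2 260.8]
-36 [284.2 259.5]
0 [283.7 239.1]
13 [283.6 233.4]
87 [283.  209.7]
[0.497 0.288 0.308]
rot [-0.005, 0.523, 0.022] mm [74.3, -480.8, 27.5]
```

View pics/w3.png

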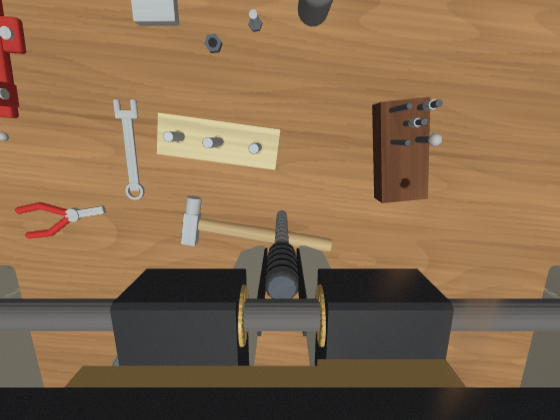

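send_rows:
  increments:
    - {"rotation":[0,0,0],"delta_pos":[0,-50,0],"jaw":-1}
    - {"rotation":[0,0.1,0],"delta_pos":[10,-110,0],"jaw":-1}
    - {"rotation":[0,0.2,0.01],"delta_pos":[20,-170,0],"jaw":-1}
    - {"rotation":[-0.005,0.3,0.02],"delta_pos":[30,-230,0],"jaw":-1}
    - {"rotation":[-0.005,0.4,0.02],"delta_pos":[40,-290,0],"jaw":-1}
    - {"rotation":[-0.005,0.52,0.02],"delta_pos":[50,-350,0],"jaw":-1}
    - {"rotation":[-0.005,0.523,0.022],"delta_pos":[60,-410,0],"jaw":-1}
    - {"rotation":[-0.005,0.523,0.022],"delta_pos":[70,-460,10],"jaw":-1}
    - {"rotation":[-0.005,0.523,0.022],"delta_pos":[74,-481,27],"jaw":-1}
    - {"rotation":[-0.005,0.523,0.022],"delta_pos":[74,-481,27],"jaw":-1}

```text
clock: 10.8
tcp_pos: [0.4974, 0.2875, 0.3068]
tcp_rot: [-3.015, -0.12, -0.802]
contact_force: [1.3, -0.1, -0.1]
gripper_width: 0.185
grip_force: 40.0
```

```bash
python3 -c "
from h import *
st(); K,T=snap('wrist','w4')
for n in('bore','fitted_dowel_top','die'):
    print(n,[(np.round(d['at'],3).tolist(),round(d['confidence'],2),proj(K,T,d['at']).round().tolist()) for d in r.spot_in(n,'wrist')[:3]])
"
```

```text
{'clock': 10.8, 'tcp_pos': [0.497, 0.288, 0.307], 'tcp_rot': [-3.015, -0.12, -0.802], 'contact_force': [1.347, -0.129, -0.073], 'grip_force': 39.999, 'gripper_width': 0.185}
bore [([0.617, 0.311, 0.169], 0.68, [270.0, 163.0])]
fitted_dowel_top [([0.616, 0.309, 0.172], 0.79, [271.0, 163.0])]
die [([0.613, 0.311, 0.164], 0.59, [270.0, 168.0])]
```

View pics/w4.png

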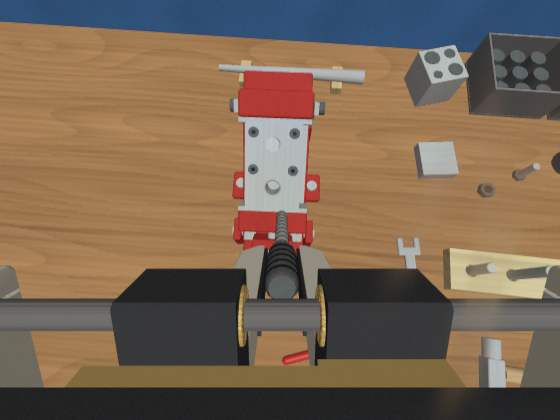

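The die face spans roughly (246,118) to (304,208), with round features at about (273,145) and (273,187). I'll enlarge that region.

```bash
python3 -c "
from h import *
a=cv2.imread('pics/w4.png')[105:230,220:330]
cv2.imwrite('pics/c4.png',cv2.resize(a,None,fx=4.8,fy=4.8,interpolation=cv2.INTER_CUBIC))
"
```

```text
(no output)
```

View pics/c4.png

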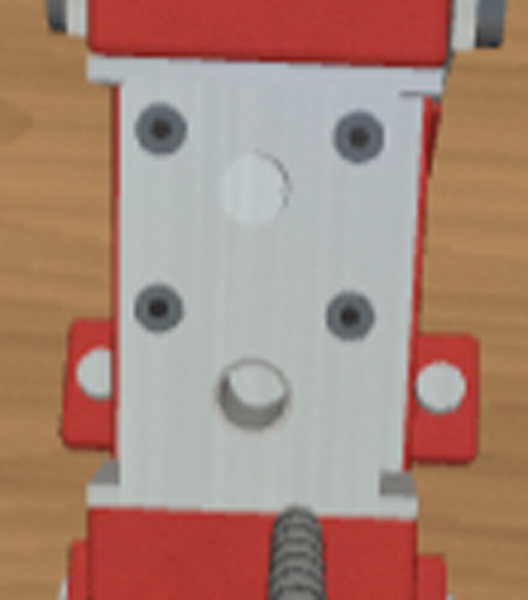

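```bash
python3 -c "
from h import *
K,T=cam('wrist'); z=[0,0,1]
b=hit(K,T,(273.1,187.1),z,[0,0,.155]); f=hit(K,T,(272.7,144.0),z,[0,0,.2085]); d=f-b
print(b.round(4),f.round(4),'expect horiz',.055*np.cos(np.pi/6)-.015,np.linalg.norm(d[:2]))
for u in((115,90),(118,490),(420,90),(408,470)):pass
E=[hit(K,T,(220+u/4.8,105+v/4.8),orient(.08,np.pi/6).as_matrix()[:,2],b) for u,v in((119,100),(119,490),(421,100),(408,470))]
for i in(0,2): e=E[i]-E[i+1]; print('yaw edge',np.arctan2(e[1],e[0]), np.linalg.norm(e))
psi=np.arctan2(d[1],d[0]); print(psi, 'width',np.linalg.norm(E[0]-E[2]))
"
```

```text
[0.5935 0.3045 0.155 ] [0.6256 0.3062 0.2085] expect horiz 0.032631397208144126 0.03214468627677368
yaw edge 0.04061990171540541 0.10162317967546457
yaw edge 0.0603630367216493 0.09605105799266549
0.053437933903290734 width 0.07659220511969553
```

```bash
cat >> h.py <<'E'
B=np.array([.5935,.3045,.155]); PSI=.052; QB=orient(PSI,np.pi/6); N=-QB.as_matrix()[:,2]
E
python3 -c "
from h import *
p,Q=go(B+N*(.087+.015)+QB.apply([.001,0,0]),QB); print(p)
"
```

```text
rot [-0.013, -0.0, 0.021] mm [7.5, -12.0, 80.1]
[0.54343379 0.30189421 0.24383459]
```

send_rows:
  increments:
    - {"rotation":[-0.013,0,0.02],"delta_pos":[7.5,-12,20],"jaw":-1}
    - {"rotation":[-0.013,0,0.02],"delta_pos":[7.5,-12,50],"jaw":-1}
    - {"rotation":[-0.013,0,0.02],"delta_pos":[7.5,-12,80],"jaw":-1}
    - {"rotation":[-0.013,0,0.02],"delta_pos":[7.5,-12,80],"jaw":-1}
    - {"rotation":[-0.013,0,0.02],"delta_pos":[7.5,-12,85],"jaw":-1}
    - {"rotation":[-0.013,0,0.02],"delta_pos":[7.5,-12,92],"jaw":-1}
    - {"rotation":[-0.013,0,0.02],"delta_pos":[7.5,-11.8,99],"jaw":-1}
    - {"rotation":[-0.013,0,0.02],"delta_pos":[7.5,-11.6,106],"jaw":-1}
    - {"rotation":[-0.013,0,0.02],"delta_pos":[7.5,-11.6,115],"jaw":-1}
    - {"rotation":[-0.013,0,0.02],"delta_pos":[7.5,-11.6,115],"jaw":-1}

```text
clock: 12.25
tcp_pos: [0.5601, 0.3038, 0.2117]
tcp_rot: [-3.022, -0.083, -0.807]
contact_force: [-0.2, -0.1, -0.9]
gripper_width: 0.181
grip_force: 40.0
```

send_rows:
  increments:
    - {"rotation":[0,0,0],"delta_pos":[0,0,3],"jaw":-1}
    - {"rotation":[0,0,0],"delta_pos":[0,0,6],"jaw":-1}
    - {"rotation":[0,0,0],"delta_pos":[0,0,8],"jaw":-1}
    - {"rotation":[0,0,0],"delta_pos":[0,0,9],"jaw":-1}
    - {"rotation":[0,0,0],"delta_pos":[0,0,10],"jaw":-1}
    - {"rotation":[0,0,0],"delta_pos":[0,0,11],"jaw":-1}
    - {"rotation":[0,0,0],"delta_pos":[0,0,12],"jaw":-1}
    - {"rotation":[0,0,0],"delta_pos":[0,0,13],"jaw":-1}
    - {"rotation":[0,0,0],"delta_pos":[0,0,13],"jaw":-1}
    - {"rotation":[0,0,0],"delta_pos":[0,0,13],"jaw":-1}

```text
clock: 13.5
tcp_pos: [0.5666, 0.3044, 0.2014]
tcp_rot: [-3.02, -0.083, -0.808]
contact_force: [0.5, -0.2, -1.1]
gripper_width: 0.184
grip_force: 40.0
```

```bash
python3 -c "
from h import *
st(); p,Q=pose(); print('tip in bore',(QB.inv().apply(p+Q.apply([0,0,.087])-B)*1e3).round(1), QB.inv().apply(r.get_state()['contact_force']).round(1))"
```

```text
{'clock': 13.5, 'tcp_pos': [0.567, 0.304, 0.201], 'tcp_rot': [-3.02, -0.083, -0.808], 'contact_force': [0.484, -0.196, -1.099], 'grip_force': 39.999, 'gripper_width': 0.184}
tip in bore [-0.1 -1.4 33.4] [-0.1  0.2  1.2]
```

send_rows:
  increments:
    - {"rotation":[0,0,0],"delta_pos":[0,1,4],"jaw":-1}
    - {"rotation":[0,0,0],"delta_pos":[0,1,6],"jaw":-1}
    - {"rotation":[0,0,0],"delta_pos":[0,1,7],"jaw":-1}
    - {"rotation":[0,0,0],"delta_pos":[0,1,8],"jaw":-1}
    - {"rotation":[0,0,0],"delta_pos":[0,1,9],"jaw":-1}
    - {"rotation":[0,0,0],"delta_pos":[0,1,10],"jaw":-1}
    - {"rotation":[0,0,0],"delta_pos":[0,1,11],"jaw":-1}
    - {"rotation":[0,0,0],"delta_pos":[0,1,11.5],"jaw":-1}
    - {"rotation":[0,0,0],"delta_pos":[0,1,12],"jaw":-1}
    - {"rotation":[0,0,0],"delta_pos":[0,1,12],"jaw":-1}

```text
clock: 14.75
tcp_pos: [0.5739, 0.3051, 0.1958]
tcp_rot: [-3.015, -0.083, -0.817]
contact_force: [-20.1, -2.9, 32.8]
gripper_width: 0.183
grip_force: 40.1
```

```bash
python3 -c "
from h import *
st(); p,Q=pose(); print('tip in bore',(QB.inv().apply(p+Q.apply([0,0,.087])-B)*1e3).round(1), QB.inv().apply(r.get_state()['contact_force']).round(1))"
```

```text
{'clock': 14.75, 'tcp_pos': [0.574, 0.305, 0.196], 'tcp_rot': [-3.015, -0.083, -0.817], 'contact_force': [-20.109, -2.886, 32.751], 'grip_force': 40.128, 'gripper_width': 0.183}
tip in bore [ 4.  -2.  41.9] [ -1.1   1.8 -38.5]
```

Contact came at 41.9 mm, so the bore is 42 mm deep and the 72 mm (middle) dowel is the one to fit. Next I'll withdraw and take the rod back.

send_rows:
  increments:
    - {"rotation":[0,0,0],"delta_pos":[0,0,-4],"jaw":-1}
    - {"rotation":[0,0,0],"delta_pos":[0,0,-20],"jaw":-1}
    - {"rotation":[0,0,0],"delta_pos":[0,0,-45],"jaw":-1}
    - {"rotation":[0,0,0],"delta_pos":[0,0,-90],"jaw":-1}
    - {"rotation":[0,0,0],"delta_pos":[0,0,-140],"jaw":-1}
    - {"rotation":[0,0,0],"delta_pos":[0,30,-180],"jaw":-1}
    - {"rotation":[0,-0.1,0],"delta_pos":[0,90,-190],"jaw":-1}
    - {"rotation":[0,-0.2,0],"delta_pos":[0,150,-190],"jaw":-1}
    - {"rotation":[0,-0.3,0],"delta_pos":[0,210,-190],"jaw":-1}
    - {"rotation":[0,-0.4,0],"delta_pos":[0,270,-190],"jaw":-1}

```text
clock: 16.0
tcp_pos: [0.492, 0.0273, 0.3568]
tcp_rot: [-3.131, -0.087, -0.19]
contact_force: [0.3, 0.3, -0.6]
gripper_width: 0.184
grip_force: 40.0
```

```bash
python3 -c "
from h import *
st(); go([.4928,-.3981,.215],orient(.102,0)); go([.4928,-.3981,.33],orient(.102,0))"
```

```text
{'clock': 16.0, 'tcp_pos': [0.492, 0.027, 0.357], 'tcp_rot': [-3.131, -0.087, -0.19], 'contact_force': [0.313, 0.27, -0.619], 'grip_force': 39.993, 'gripper_width': 0.184}
rot [0.002, -0.121, -0.047] mm [-39.7, 424.9, 137.7]
rot [0.002, -0.121, -0.047] mm [-25.8, 424.8, 23.5]
```

send_rows:
  increments:
    - {"rotation":[0,-0.06,-0.02],"delta_pos":[-2,60,0],"jaw":-1}
    - {"rotation":[0.002,-0.121,-0.047],"delta_pos":[-6,120,0],"jaw":-1}
    - {"rotation":[0.002,-0.121,-0.047],"delta_pos":[-12,180,10],"jaw":-1}
    - {"rotation":[0.002,-0.121,-0.047],"delta_pos":[-18,240,20],"jaw":-1}
    - {"rotation":[0.002,-0.121,-0.047],"delta_pos":[-24,300,24],"jaw":-1}
    - {"rotation":[0.002,-0.121,-0.047],"delta_pos":[-26,360,24],"jaw":-1}
    - {"rotation":[0.002,-0.121,-0.047],"delta_pos":[-26,410,24],"jaw":-1}
    - {"rotation":[0.002,-0.121,-0.047],"delta_pos":[-30,425,60],"jaw":-1}
    - {"rotation":[0.002,-0.121,-0.047],"delta_pos":[-36,425,110],"jaw":-1}
    - {"rotation":[0.002,-0.121,-0.047],"delta_pos":[-39.7,425,138],"jaw":-1}

```text
clock: 17.25
tcp_pos: [0.4926, -0.3959, 0.2117]
tcp_rot: [-3.136, -0.16, -0.0]
contact_force: [-0.0, 1.2, -1.7]
gripper_width: 0.189
grip_force: 40.0
```

```bash
python3 -c "
from h import *
st(); go([.4928,-.3981,.145],orient(.102,0)); K,T=snap('wrist','w5'); p,Q=pose()
print(proj(K,T,p+Q.apply([0,0,.087])).round(1),proj(K,T,[.4918,-.398,.045]).round(1))
a=cv2.imread('pics/w5.png')[60:270,180:380]; cv2.imwrite('pics/c5.png',cv2.resize(a,None,fx=2.8,fy=2.8,interpolation=cv2.INTER_CUBIC))"
```

```text
{'clock': 17.25, 'tcp_pos': [0.493, -0.396, 0.212], 'tcp_rot': [-3.136, -0.16, -0.0], 'contact_force': [-0.017, 1.2, -1.678], 'grip_force': 39.992, 'gripper_width': 0.189}
rot [-0.001, -0.0, -0.0] mm [-0.0, 2.3, 66.7]
[280.3 210. ] [283.3 195.2]
```

View pics/c5.png

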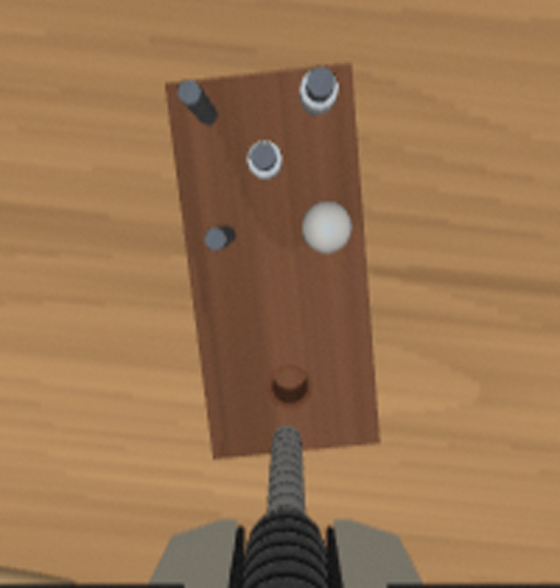

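```bash
python3 -c "
from h import *
K,T=cam('wrist'); z=[0,0,1]; p,Q=pose()
h=hit(K,T,(283.6,197.1),z,[0,0,.045]); t=hit(K,T,(282,214),z,[0,0,p[2]-.087]); print(h,t, Q.inv().apply(h-t)*1e3,p)
# detect tip edge: end rows at rod column
a=cv2.imread('pics/w5.png')[200:232,270:296].mean(2); print(a[:,8:17].mean(1).round()); print(a[18].round())
"
```

```text
[ 0.48873382 -0.39726036  0.045     ] [ 0.48726377 -0.395554    0.12170359] [ 1.48462274  2.1687848  76.69162832] [ 0.4917329  -0.39502014  0.20870359]
[39. 42. 45. 56. 71. 79. 85. 86. 86. 86. 86. 87. 91. 88. 85. 87. 85. 88.
 89. 88. 89. 88. 85. 89. 90. 86. 88. 93. 83. 85. 93. 95.]
[76. 76. 75. 77. 76. 76. 78. 75. 90. 95. 94. 76. 83. 86. 96. 92. 85. 59.
 87. 86. 86. 85. 82. 84. 85. 85.]
```

```bash
python3 -c "
from h import *
st(); k=r.calibration('wrist'); K=np.array(k['mtx']); M=np.eye(4); Q=R.from_rotvec([-3.136,-.16,0]); p=np.array([.4926,-.3959,.2117]); M[:3,:3]=Q.as_matrix(); M[:3,3]=p; T=M@np.array(k['hand_eye']); z=[0,0,1]
h=hit(K,T,(283.6,197.1),z,[0,0,.045])
for v in(214,217.5):
  t=hit(K,T,(282,v),z,[0,0,p[2]-.087]); print(h,t,'tip in tool',Q.inv().apply(t-p)*1e3,'tcp wanted',p+(h-t))
go([.495,-.397,.145],orient(.102,0))
"
```

```text
{'clock': 17.3, 'tcp_pos': [0.492, -0.395, 0.209], 'tcp_rot': [-3.133, -0.16, 0.004], 'contact_force': [-0.759, -0.133, -4.544], 'grip_force': 39.992, 'gripper_width': 0.187}
[ 0.48947478 -0.39861484  0.045     ] [ 0.48838506 -0.396643    0.1247    ] tip in tool [-4.27538491  0.44168119 86.99910222] tcp wanted [ 0.49368972 -0.39787184  0.132     ]
[ 0.48947478 -0.39861484  0.045     ] [ 0.48482607 -0.39700817  0.1247    ] tip in tool [-7.85305699  0.44273966 86.99882468] tcp wanted [ 0.49724871 -0.39750667  0.132     ]
rot [-0.004, 0.003, -0.0] mm [3.2, 2.6, 63.7]
```

send_rows:
  increments:
    - {"rotation":[0,0,0],"delta_pos":[2,2,20],"jaw":-1}
    - {"rotation":[0,0,0],"delta_pos":[2,2,40],"jaw":-1}
    - {"rotation":[0,0,0],"delta_pos":[2,2,55],"jaw":-1}
    - {"rotation":[0,0,0],"delta_pos":[2,2,60],"jaw":-1}
    - {"rotation":[0,0,0],"delta_pos":[2,2,60],"jaw":-1}
    - {"rotation":[0,0,0],"delta_pos":[2,2,60],"jaw":-1}
    - {"rotation":[0,0,0],"delta_pos":[2,2,60],"jaw":-1}
    - {"rotation":[0,0,0],"delta_pos":[2,2,60],"jaw":-1}
    - {"rotation":[0,0,0],"delta_pos":[2,2,60],"jaw":-1}
    - {"rotation":[0,0,0],"delta_pos":[2,2,60],"jaw":-1}

```text
clock: 18.55
tcp_pos: [0.4958, -0.3985, 0.1541]
tcp_rot: [3.136, 0.16, 0.003]
contact_force: [0.6, 0.1, -1.8]
gripper_width: 0.183
grip_force: 40.0
```

```bash
python3 -c "
from h import *
st(); K,T=snap('wrist','w6'); p,Q=pose()
t=p+Q.apply([-.0065,.0004,.087]); print(proj(K,T,t).round(1),proj(K,T,[.4895,-.3986,.045]).round(1),t)
go([.495,-.3978,.099],orient(.102,0))
a=cv2.imread('pics/w6.png')[150:290,200:360]; cv2.imwrite('pics/c6.png',cv2.resize(a,None,fx=4,fy=4,interpolation=cv2.INTER_CUBIC))"
```

```text
{'clock': 18.55, 'tcp_pos': [0.496, -0.399, 0.154], 'tcp_rot': [3.136, 0.16, 0.003], 'contact_force': [0.608, 0.131, -1.802], 'grip_force': 39.992, 'gripper_width': 0.183}
[282.  216.2] [280.9 210.7] [ 0.48953974 -0.39968839  0.06709091]
rot [0.001, -0.002, -0.0] mm [-0.8, -0.9, 55.1]
```

View pics/c6.png

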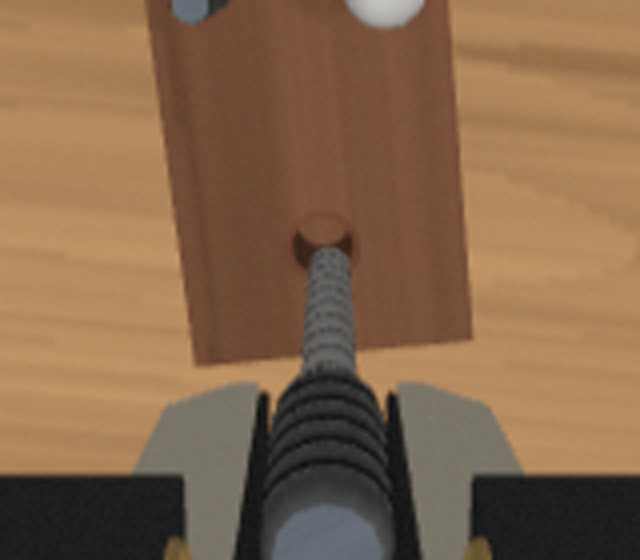

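The hole is at about (280.8,210.7) and the rod tip at about (282,217), which matches my model, so I'll go straight down.

send_rows:
  increments:
    - {"rotation":[0,0,0],"delta_pos":[0,-1,12],"jaw":-1}
    - {"rotation":[0,0,0],"delta_pos":[0,-1,22],"jaw":-1}
    - {"rotation":[0,0,0],"delta_pos":[0,-1,32],"jaw":-1}
    - {"rotation":[0,0,0],"delta_pos":[0,-1,42],"jaw":-1}
    - {"rotation":[0,0,0],"delta_pos":[0,-1,50],"jaw":-1}
    - {"rotation":[0,0,0],"delta_pos":[0,-1,54],"jaw":-1}
    - {"rotation":[0,0,0],"delta_pos":[0,-1,54],"jaw":-1}
    - {"rotation":[0,0,0],"delta_pos":[0,-1,54],"jaw":-1}
    - {"rotation":[0,0,0],"delta_pos":[0,-1,54],"jaw":-0.4}
    - {"rotation":[0,0,0],"delta_pos":[0,-1,54],"jaw":0.2}

```text
clock: 19.85
tcp_pos: [0.4959, -0.3977, 0.1004]
tcp_rot: [3.136, 0.16, 0.004]
contact_force: [0.1, -0.1, -0.4]
gripper_width: 0.351
grip_force: 0.0
```

send_rows:
  increments:
    - {"rotation":[0,0,0],"delta_pos":[0,0,0],"jaw":0.2}
    - {"rotation":[0,0,0],"delta_pos":[0,0,-40],"jaw":0.2}
    - {"rotation":[0,0,0],"delta_pos":[0,0,-100],"jaw":0.0}
    - {"rotation":[0,0,0],"delta_pos":[0,-20,-130],"jaw":-0.1}
    - {"rotation":[0,0,0],"delta_pos":[10,-80,-130],"jaw":-0.1}
    - {"rotation":[0,0,0],"delta_pos":[20,-140,-120],"jaw":-0.1}
    - {"rotation":[0,0,0],"delta_pos":[35,-200,-110],"jaw":-0.1}
    - {"rotation":[0,0,0],"delta_pos":[44,-250,-100],"jaw":-0.1}
    - {"rotation":[0,0,0],"delta_pos":[44,-250,-100],"jaw":-0.1}
    - {"rotation":[0,0,0],"delta_pos":[44,-250,-100],"jaw":-0.1}

```text
clock: 21.1
tcp_pos: [0.5142, -0.1448, 0.2001]
tcp_rot: [3.136, 0.16, 0.004]
contact_force: [-0.2, -0.1, -0.3]
gripper_width: 0.449
grip_force: 0.0
```

```bash
python3 -c "
from h import *
st(); K,T=snap('wrist','w7')
for n in('dowel_short_mid','dowel_middle_mid','dowel_long_mid','rack','rod'):
    print(n,[(np.round(d['at'],3).tolist(),round(d['confidence'],2),proj(K,T,d['at']).round().tolist()) for d in r.spot_in(n,'wrist')[:3]])
a=cv2.imread('pics/w7.png'); cv2.imwrite('pics/c7.png',cv2.resize(a,(800,600)))
r.get_image('scene')
for n in('rod','rod_handle'): print([(np.round(d['at'],3).tolist(),round(d['confidence'],2)) for d in r.spot_in(n,'scene')[:1]])
"
```

```text
{'clock': 21.1, 'tcp_pos': [0.514, -0.145, 0.2], 'tcp_rot': [3.136, 0.16, 0.004], 'contact_force': [-0.215, -0.119, -0.333], 'grip_force': 0.0, 'gripper_width': 0.449}
dowel_short_mid [([0.528, -0.027, 0.067], 0.77, [177.0, 178.0]), ([0.496, -0.393, 0.124], 0.22, [530.0, 255.0])]
dowel_middle_mid [([0.525, -0.149, 0.082], 0.61, [287.0, 194.0])]
dowel_long_mid [([0.528, -0.091, 0.092], 0.72, [231.0, 188.0]), ([0.528, -0.025, 0.066], 0.27, [175.0, 178.0])]
rack [([0.531, -0.096, 0.023], 0.66, [243.0, 176.0])]
rod [([0.495, -0.397, 0.119], 0.76, [530.0, 255.0])]
[([0.496, -0.399, 0.128], 0.83)]
[([0.538, -0.087, 0.026], 0.35)]
```

View pics/c7.png

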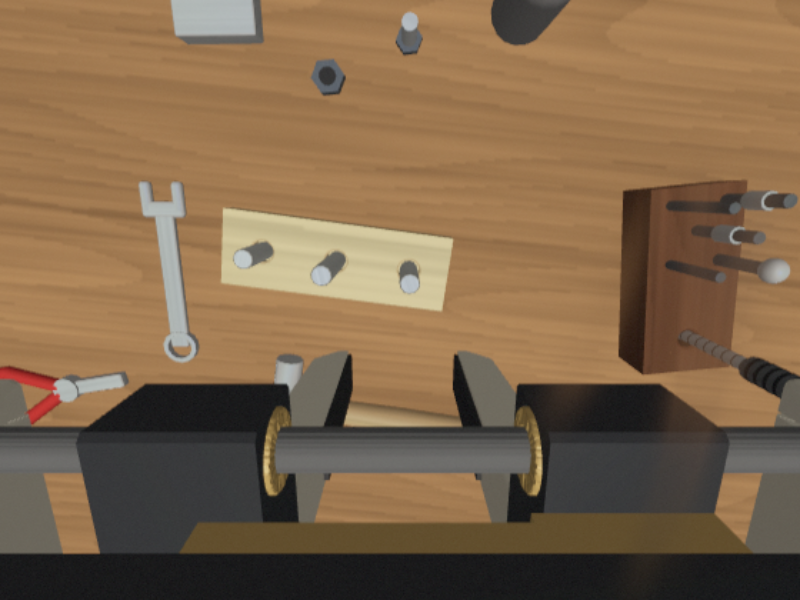

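The rod is back in its hole. The right-hand dowel, with its top at (409,286) in the 800-pixel view (286,200 at full size), is the middle one. That was my tenth picture, so from here I'll work with numbers only.

```bash
python3 -c "
from h import *
K,T=cam('wrist'); z=[0,0,1]
m=hit(K,T,(286.3,199.8),z,[0,0,.082]); l=hit(K,T,(224.7,192.3),z,[0,0,.094]); s=hit(K,T,(170,181.7),z,[0,0,.070])
print(m,l,s,np.linalg.norm(m[:2]-l[:2]),np.linalg.norm(l[:2]-s[:2]))
g=cv2.cvtColor(cv2.imread('pics/w7.png'),cv2.COLOR_BGR2GRAY)
print(g[182:210,286]); print(g[200,272:302])
R1=r.trace('dowel_middle_mid','wrist')
for d in R1[:2]:
  ys,xs=np.nonzero(d['region']); print(d['confidence'],xs.min(),xs.max(),ys.min(),ys.max())
go([m[0],m[1],.022],orient(.1,0))
"
```

```text
[ 0.51817444 -0.14955741  0.082     ] [ 0.52212086 -0.08509782  0.094     ] [ 0.52306798 -0.02055212  0.07      ] 0.06458028048317702 0.06455265207247743
[139  99  99 100  97  98  97  97  96  99 157 187 191 191 190 189 190 191
 189 189 187 188 189 170 186 199 200 201]
[198 198 199 199 200 199 200 198 129 192 194 194 194 189 189 190 192 193
 191 191 192 150 199 199 199 198 199 198 197 197]
rot [0.001, -0.002, 0.001] mm [3.4, 5.2, 177.9]
```

send_rows:
  increments:
    - {"rotation":[0,0,0],"delta_pos":[4,5,50],"jaw":-0.1}
    - {"rotation":[0,0,0],"delta_pos":[4.5,5.5,90],"jaw":-0.1}
    - {"rotation":[0,0,0],"delta_pos":[4.5,5.5,130],"jaw":-0.1}
    - {"rotation":[0,0,0],"delta_pos":[4.5,5.5,160],"jaw":-0.1}
    - {"rotation":[0,0,0],"delta_pos":[4.5,5.5,174],"jaw":-0.1}
    - {"rotation":[0,0,0],"delta_pos":[4.5,5.5,174],"jaw":-0.1}
    - {"rotation":[0,0,0],"delta_pos":[4.5,5.5,174],"jaw":-1}
    - {"rotation":[0,0,0],"delta_pos":[4.5,5.5,174],"jaw":-1}
    - {"rotation":[0,0,0],"delta_pos":[4.5,5.5,174],"jaw":-1}
    - {"rotation":[0,0,0],"delta_pos":[4.5,5.5,174],"jaw":-1}
  squeeze: 45

```text
clock: 22.85
tcp_pos: [0.5198, -0.1497, 0.0264]
tcp_rot: [3.136, 0.16, 0.005]
contact_force: [-0.2, -0.8, 3.7]
gripper_width: 0.166
grip_force: 45.0
```

send_rows:
  increments:
    - {"rotation":[0,0,0],"delta_pos":[0,0,0],"jaw":-1}
    - {"rotation":[0,0,0],"delta_pos":[0,0,0],"jaw":-1}
    - {"rotation":[0,0,0],"delta_pos":[0,0,0],"jaw":-1}
    - {"rotation":[0,0,0],"delta_pos":[0,0,0],"jaw":-1}
    - {"rotation":[0,0,0],"delta_pos":[0,0,0],"jaw":-1}
    - {"rotation":[0,0,0],"delta_pos":[0,0,0],"jaw":-1}
    - {"rotation":[0,0,0],"delta_pos":[0,0,0],"jaw":-1}
    - {"rotation":[0,0,0],"delta_pos":[0,0,0],"jaw":-1}
    - {"rotation":[0,0,0],"delta_pos":[0,0,0],"jaw":-1}
    - {"rotation":[0,0,0],"delta_pos":[0,0,0],"jaw":-1}

```text
clock: 24.1
tcp_pos: [0.5198, -0.1497, 0.0264]
tcp_rot: [3.136, 0.16, 0.005]
contact_force: [0.0, -0.4, 5.5]
gripper_width: 0.163
grip_force: 45.0
```

send_rows:
  increments:
    - {"rotation":[0,0,0],"delta_pos":[0,0,-10],"jaw":-1}
    - {"rotation":[0,0,0],"delta_pos":[0,0,-25],"jaw":-1}
    - {"rotation":[0,0,0],"delta_pos":[0,0,-70],"jaw":-1}
    - {"rotation":[0,0,0],"delta_pos":[0,0,-130],"jaw":-1}
    - {"rotation":[0,0,0],"delta_pos":[0,-20,-190],"jaw":-1}
    - {"rotation":[0,0.1,0],"delta_pos":[0,-70,-230],"jaw":-1}
    - {"rotation":[0,0.2,0],"delta_pos":[0,-130,-250],"jaw":-1}
    - {"rotation":[0,0.3,0],"delta_pos":[0,-190,-250],"jaw":-1}
    - {"rotation":[0,0.4,0],"delta_pos":[0,-220,-250],"jaw":-1}
    - {"rotation":[0,0.4,0],"delta_pos":[0,-220,-250],"jaw":-1}

```text
clock: 25.35
tcp_pos: [0.4948, 0.0713, 0.2761]
tcp_rot: [-3.055, -0.16, -0.624]
contact_force: [-0.3, 0.5, -1.0]
gripper_width: 0.159
grip_force: 45.0
```

```bash
python3 -c "
from h import *
st(); go(B+N*(.0164+.060),QB)
r.get_image('wrist')
for n in('dowel_short_mid','dowel_middle_mid','dowel_long_mid','rod'):
    print(n,[(np.round(d['at'],3).tolist(),round(d['confidence'],2)) for d in r.spot_in(n,'wrist')[:3]])
"
```

```text
{'clock': 25.35, 'tcp_pos': [0.495, 0.071, 0.276], 'tcp_rot': [-3.055, -0.16, -0.624], 'contact_force': [-0.328, 0.525, -1.023], 'grip_force': 45.0, 'gripper_width': 0.159}
rot [-0.022, 0.121, 0.048] mm [56.2, -223.7, 83.4]
dowel_short_mid [([0.524, -0.018, 0.074], 0.74)]
dowel_middle_mid [([0.481, 0.069, 0.328], 0.59)]
dowel_long_mid [([0.523, -0.077, 0.082], 0.75)]
rod [([0.725, -0.206, 0.081], 0.68)]
```

send_rows:
  increments:
    - {"rotation":[-0.01,0.06,0.02],"delta_pos":[10,-55,0],"jaw":-1}
    - {"rotation":[-0.02,0.12,0.05],"delta_pos":[25,-110,10],"jaw":-1}
    - {"rotation":[-0.022,0.121,0.048],"delta_pos":[40,-165,30],"jaw":-1}
    - {"rotation":[-0.022,0.121,0.048],"delta_pos":[50,-210,50],"jaw":-1}
    - {"rotation":[-0.022,0.121,0.048],"delta_pos":[56,-224,70],"jaw":-1}
    - {"rotation":[-0.022,0.121,0.048],"delta_pos":[56,-224,83],"jaw":-1}
    - {"rotation":[-0.022,0.121,0.048],"delta_pos":[56,-224,83],"jaw":-1}
    - {"rotation":[-0.022,0.121,0.048],"delta_pos":[56,-224,83],"jaw":-1}
    - {"rotation":[-0.022,0.121,0.048],"delta_pos":[56,-224,83],"jaw":-1}
    - {"rotation":[-0.022,0.121,0.048],"delta_pos":[56,-224,83],"jaw":-1}

```text
clock: 26.85
tcp_pos: [0.5574, 0.3007, 0.2214]
tcp_rot: [-3.021, -0.073, -0.81]
contact_force: [0.1, 0.7, -1.0]
gripper_width: 0.159
grip_force: 45.0
```

```bash
python3 -c "
from h import *
st(); K,T=snap('wrist','w8'); p,Q=pose()
print('tool->bore frame', (QB.inv()*Q).as_rotvec().round(4),(QB.inv().apply(p-B)*1e3).round(1))
print('foot pred',proj(K,T,p+Q.apply([0,0,.0164])).round(1),'x edge',proj(K,T,p+Q.apply([.008,0,.0164])).round(1),'bore pred',proj(K,T,B).round(1),'fit',proj(K,T,B+QB.apply([.055,0,0])+N*.03).round(1))
g=cv2.cvtColor(cv2.imread('pics/w8.png'),cv2.COLOR_BGR2GRAY)
np.set_printoptions(linewidth=250)
print('rows 170-260 step2 at cols 262-304 step2');
for v in range(166,262,2): print(v,g[v,256:310:2])
d=r.trace('dowel_middle_mid','wrist')
for x in d[:2]:
  ys,xs=np.nonzero(x['region']); print(x['confidence'],xs.min(),xs.max(),ys.min(),ys.max())
"
```

```text
{'clock': 26.85, 'tcp_pos': [0.557, 0.301, 0.221], 'tcp_rot': [-3.021, -0.073, -0.81], 'contact_force': [0.125, 0.694, -0.986], 'grip_force': 44.999, 'gripper_width': 0.159}
tool->bore frame [-0.001   0.0001  0.0031] [  1.8   1.8 -75.5]
foot pred [281.4 232. ] x edge [281.4 221.9] bore pred [279.4 214.5] fit [278.9 157.8]
rows 170-260 step2 at cols 262-304 step2
166 [181 182 184 180 180 182 189 193 191 196 193 189 191 191 191 180 181 181 180 182 183 181 180 181 181 180 180]
168 [181 182 184 181 180 182 183 192 190 196 193 189 192 191 184 180 181 181 180 180 184 180 179 180 181 180 180]
170 [181 181 185 181 181 182 184 179 187 194 194 189 188 182 183 180 181 182 181 180 183 180 179 181 181 181 180]
172 [181 181 183 180 180 182 184 181 183 183 183 180 180 179 181 179 180 182 180 180 184 180 179 181 182 180 180]
174 [180 181 184 180 181 182 182 180 183 184 181 180 179 180 182 181 181 181 181 180 183 181 179 182 181 180 181]
176 [180 180 183 181 179 183 185 180 183 183 182 180 180 180 183 180 182 182 181 180 183 180 179 181 181 181 181]
178 [180 181 184 181 181 183 184 180 183 183 181 17
[... 4057 characters left out ...]
[140 139 138 139 139  56  35  99 110 113 118 123 125 126 126 127 127 124 113  68  31 141 139 140 141 140 141]
252 [140 140 140 140 139  35  30 103 112 114 120 123 126 126 126 127 128 124 117  76  30 122 140 140 141 139 139]
254 [140 140 139 141 139  29  32 105 112 112 119 123 124 126 125 125 126 125 116  87  24 110 139 139 140 139 140]
256 [140 140 140 139 137  27  26 108 114 114 122 123 125 127 125 125 127 125 117  85  33  74 140 140 140 139 140]
258 [140 140 139 140 132  31  30 108 113 115 121 123 125 124 124 125 127 126 117 110  29  57 139 139 140 139 139]
260 [139 139 139 138 124  28  44 110 114 116 133 142 149 156 149 137 129 127 118 110  26  38 140 139 140 139 139]
0.95 268 295 223 285
```

```bash
python3 -c "
from h import *
K,T=cam('wrist'); p,Q=pose(); st()
g=cv2.cvtColor(cv2.imread('pics/w8.png'),cv2.COLOR_BGR2GRAY)
c=g[140:176,277]; print(c); print(g[158,260:296])
b=hit(K,T,(277.0,216.9),[0,0,1],[0,0,.155]); f=hit(K,T,(276.6,158.5),[0,0,1],[0,0,.2085]); d=f-b
print(b,f,np.linalg.norm(d[:2]),np.arctan2(d[1],d[0]),'bore in tool',Q.inv().apply(b-p)*1e3)
"
```

```text
{'clock': 26.95, 'tcp_pos': [0.557, 0.301, 0.221], 'tcp_rot': [-3.021, -0.073, -0.809], 'contact_force': [-0.053, 0.001, -1.095], 'grip_force': 44.999, 'gripper_width': 0.16}
[181 182 181 181 180 180 182 181 181 174 146 165 177 186 191 191 190 191
 190 190 190 189 190 189 189 190 190 190 189 190 190 184 181 181 181 180]
[185 183 180 181 181 183 183 187 191 196 194 190 190 193 197 195 194 190
 189 190 192 191 191 192 181 190 175 180 181 180 180 180 180 181 181 182]
[0.59081255 0.30679457 0.155     ] [0.625153   0.30817402 0.2085    ] 0.03436814382050789 0.04014808752396895 bore in tool [-3.8712624  -4.26057166 74.12311909]
```

send_rows:
  increments:
    - {"rotation":[0,0,0],"delta_pos":[-4.3,-4.7,10],"jaw":-1}
    - {"rotation":[0,0,0],"delta_pos":[-4.3,-4.7,25],"jaw":-1}
    - {"rotation":[0,0,0],"delta_pos":[-4.3,-4.7,35],"jaw":-1}
    - {"rotation":[0,0,0],"delta_pos":[-4.3,-4.7,40],"jaw":-1}
    - {"rotation":[0,0,0],"delta_pos":[-4.3,-4.7,40],"jaw":-1}
    - {"rotation":[0,0,0],"delta_pos":[-4.3,-4.7,40],"jaw":-1}
    - {"rotation":[0,0,0],"delta_pos":[-4.3,-4.7,40],"jaw":-1}
    - {"rotation":[0,0,0],"delta_pos":[-4.3,-4.7,40],"jaw":-1}
    - {"rotation":[0,0,0],"delta_pos":[-4.3,-4.7,40],"jaw":-1}
    - {"rotation":[0,0,0],"delta_pos":[-4.3,-4.7,40],"jaw":-1}

```text
clock: 28.2
tcp_pos: [0.5734, 0.3065, 0.184]
tcp_rot: [-3.021, -0.074, -0.809]
contact_force: [0.2, -0.1, -1.9]
gripper_width: 0.163
grip_force: 45.0
```

```bash
python3 -c "
from h import *
st(); K,T=snap('wrist','w9'); p,Q=pose()
B=np.array([.5908,.3068,.155])
print('bore in tool',Q.inv().apply(B-p)*1e3,'foot pred',proj(K,T,p+Q.apply([0,0,.0164])).round(1),'bore pred',proj(K,T,B).round(1))
for nm,r0,o in(('foot6',.006,p+Q.apply([0.0004,.0004,.0164])),):print(proj(K,T,o))
g=cv2.cvtColor(cv2.imread('pics/w9.png'),cv2.COLOR_BGR2GRAY)
np.set_printoptions(linewidth=250)
for v in range(206,246,1): print(v,g[v,262:302:1] if v%4==0 else g[v,262:302:2])
"
```

```text
{'clock': 28.2, 'tcp_pos': [0.573, 0.306, 0.184], 'tcp_rot': [-3.021, -0.074, -0.809], 'contact_force': [0.19, -0.07, -1.904], 'grip_force': 44.999, 'gripper_width': 0.163}
bore in tool [ 0.61562583  0.51762745 33.83002029] foot pred [281.6 231.9] bore pred [282.2 224.5]
[282.14377488 231.41124355]
206 [181 180 178 179 182 183 179 180 182 182 179 178 179 179 182 180 180 180 178 178]
207 [180 180 178 178 183 182 180 180 181 181 179 179 179 179 182 180 179 181 179 178]
208 [180 180 181 180 179 178 178 180 183 185 182 181 180 179 181 181 181 181 181 180 179 179 179 178 180 179 179 181 181 182 180 179 179 180 180 180 179 178 178 178]
209 [181 180 180 179 182 182 180 181 182 181 179 179 180 180 182 179 180 180 178 179]
210 [180 180 179 178 182 182 180 181 181 180 179 179 180 180 182 179 180 180 179 179]
211 [181 181 179 177 182 183 180 181 180 180 180 179 180 180 181 179 181 180 178 178]
212 [180 181 180 180 179 179 179 179 182 184 183 181 181 180 181 180 168 168 161 160 153 159 158 164 171 180 181 182 182 181 180 179 180 181 180 179 178 179 177 179]
213 [180 179 179 179 183 181 179 169 1
[... 2739 characters left out ...]
121 117 182 180 178 178]
240 [180 178 179 179 178 178 177 177 145  96 106 109 112 113 116 118 120 121 122 125 125 126 125 126 126 126 125 124 121 117 117 160 180 181 179 178 178 178 178 181]
241 [180 179 179 178 122 107 111 115 120 123 125 127 127 125 120 114 181 179 176 178]
242 [180 179 179 178 115 107 111 116 119 123 125 125 127 126 121 116 181 179 178 178]
243 [179 180 179 178 114 107 112 117 122 123 126 127 127 125 121 115 181 179 178 179]
244 [181 179 179 181 178 178 178 176  99 102 109 112 112 113 117 118 120 122 123 124 124 126 125 125 126 127 125 124 121 118 114 138 181 180 180 177 177 178 179 180]
245 [161 161 167 179  92 107 112 117 121 124 126 125 127 127 122 113 180 179 160 161]
```

send_rows:
  increments:
    - {"rotation":[0,0,0],"delta_pos":[0.2,0.3,5],"jaw":-1}
    - {"rotation":[0,0,0],"delta_pos":[0.2,0.3,10],"jaw":-1}
    - {"rotation":[0,0,0],"delta_pos":[0.2,0.3,14],"jaw":-1}
    - {"rotation":[0,0,0],"delta_pos":[0.2,0.3,16],"jaw":-1}
    - {"rotation":[0,0,0],"delta_pos":[0.2,0.3,18],"jaw":-1}
    - {"rotation":[0,0,0],"delta_pos":[0.2,0.3,20],"jaw":-1}
    - {"rotation":[0,0,0],"delta_pos":[0.2,0.3,22],"jaw":-1}
    - {"rotation":[0,0,0],"delta_pos":[0.2,0.3,24],"jaw":-1}
    - {"rotation":[0,0,0],"delta_pos":[0.2,0.3,26],"jaw":-1}
    - {"rotation":[0,0,0],"delta_pos":[0.2,0.3,26],"jaw":-1}

```text
clock: 29.5
tcp_pos: [0.5865, 0.3068, 0.1614]
tcp_rot: [-3.022, -0.074, -0.808]
contact_force: [-0.4, -0.3, -1.2]
gripper_width: 0.157
grip_force: 45.0
```

```bash
python3 -c "
from h import *
st(); p,Q=pose(); B=np.array([.5908,.3068,.155]); s=r.get_state()
print('bore in tool',Q.inv().apply(B-p)*1e3,'F tool',Q.inv().apply(s['contact_force']),'M',Q.inv().apply(s['ft_torque']))"
```

```text
{'clock': 29.5, 'tcp_pos': [0.587, 0.307, 0.161], 'tcp_rot': [-3.022, -0.074, -0.808], 'contact_force': [-0.424, -0.263, -1.187], 'grip_force': 44.999, 'gripper_width': 0.157}
bore in tool [0.53799001 0.18578793 7.6609125 ] F tool [-0.97026851  0.24193253  0.81050999] M [-0.00546775 -0.36233309 -0.02749462]
```

send_rows:
  increments:
    - {"rotation":[0,0,0],"delta_pos":[0,0,3],"jaw":-1}
    - {"rotation":[0,0,0],"delta_pos":[0,0,7],"jaw":-1}
    - {"rotation":[0,0,0],"delta_pos":[0,0,11],"jaw":-1}
    - {"rotation":[0,0,0],"delta_pos":[0,0,15],"jaw":-1}
    - {"rotation":[0,0,0],"delta_pos":[0,0,19],"jaw":-1}
    - {"rotation":[0,0,0],"delta_pos":[0,0,23],"jaw":-1}
    - {"rotation":[0,0,0],"delta_pos":[0,0,27],"jaw":-1}
    - {"rotation":[0,0,0],"delta_pos":[0,0,30],"jaw":-1}
    - {"rotation":[0,0,0],"delta_pos":[0,0,30],"jaw":-1}
    - {"rotation":[0,0,0],"delta_pos":[0,0,30],"jaw":-1}

```text
clock: 30.75
tcp_pos: [0.6015, 0.3076, 0.1357]
tcp_rot: [-3.021, -0.074, -0.809]
contact_force: [-0.5, 0.9, -1.1]
gripper_width: 0.158
grip_force: 45.0
```

```bash
python3 -c "
from h import *
st(); p,Q=pose(); B=np.array([.5908,.3068,.155]); s=r.get_state()
print('bore in tool',Q.inv().apply(B-p)*1e3,'F tool',Q.inv().apply(s['contact_force']),'M',Q.inv().apply(s['ft_torque']))"
```

```text
{'clock': 30.75, 'tcp_pos': [0.602, 0.308, 0.136], 'tcp_rot': [-3.021, -0.074, -0.809], 'contact_force': [-0.496, 0.907, -1.126], 'grip_force': 44.999, 'gripper_width': 0.158}
bore in tool [  0.36266086   0.22403942 -22.11949622] F tool [-0.95352953 -0.92923585  0.7503    ] M [ 0.07116775 -0.37930802  0.00429111]
```

send_rows:
  increments:
    - {"rotation":[0,0,0],"delta_pos":[0,0,1],"jaw":-1}
    - {"rotation":[0,0,0],"delta_pos":[0,0,2],"jaw":-1}
    - {"rotation":[0,0,0],"delta_pos":[0,0,3],"jaw":-1}
    - {"rotation":[0,0,0],"delta_pos":[0,0,3.5],"jaw":-1}
    - {"rotation":[0,0,0],"delta_pos":[0,0,4],"jaw":-1}
    - {"rotation":[0,0,0],"delta_pos":[0,0,4.5],"jaw":-1}
    - {"rotation":[0,0,0],"delta_pos":[0,0,5],"jaw":-1}
    - {"rotation":[0,0,0],"delta_pos":[0,0,5.5],"jaw":-1}
    - {"rotation":[0,0,0],"delta_pos":[0,0,5.5],"jaw":-1}
    - {"rotation":[0,0,0],"delta_pos":[0,0,5.5],"jaw":-1}

```text
clock: 32.0
tcp_pos: [0.6044, 0.3081, 0.1328]
tcp_rot: [-3.02, -0.074, -0.811]
contact_force: [-13.3, -3.0, 17.4]
gripper_width: 0.161
grip_force: 45.1
```

```bash
python3 -c "
from h import *
st(); p,Q=pose(); B=np.array([.5908,.3068,.155]); s=r.get_state()
print('bore in tool',Q.inv().apply(B-p)*1e3,'F tool',Q.inv().apply(s['contact_force']),'M',Q.inv().apply(s['ft_torque']))"
```

```text
{'clock': 32.0, 'tcp_pos': [0.604, 0.308, 0.133], 'tcp_rot': [-3.02, -0.074, -0.811], 'contact_force': [-13.291, -3.01, 17.45], 'grip_force': 45.058, 'gripper_width': 0.161}
bore in tool [ -0.64966352   0.59521894 -26.0829023 ] F tool [ -2.86624095   2.33598231 -21.82953203] M [-0.5229828  -0.91899319 -0.00466361]
```

Contact on the floor at a depth of about 42.5 mm with 22 N, so the dowel is home. I'll release and back off.

send_rows:
  increments:
    - {"rotation":[0,0,0],"delta_pos":[0,0,-1.5],"jaw":-1}
    - {"rotation":[0,0,0],"delta_pos":[0,0,-1.5],"jaw":-0.3}
    - {"rotation":[0,0,0],"delta_pos":[0,0,-1.5],"jaw":-0.1}
    - {"rotation":[0,0,0],"delta_pos":[0,0,-1.5],"jaw":-0.1}
    - {"rotation":[0,0,0],"delta_pos":[0,0,-1.5],"jaw":-0.1}
    - {"rotation":[0,0,0],"delta_pos":[0,0,-1.5],"jaw":-0.1}
    - {"rotation":[0,0,0],"delta_pos":[0,0,-20],"jaw":-0.1}
    - {"rotation":[0,0,0],"delta_pos":[0,0,-50],"jaw":-0.1}
    - {"rotation":[0,0,0],"delta_pos":[0,0,-100],"jaw":-0.1}
    - {"rotation":[0,0,0],"delta_pos":[0,0,-100],"jaw":-0.1}

```text
clock: 33.25
tcp_pos: [0.5542, 0.3062, 0.2221]
tcp_rot: [-3.016, -0.074, -0.816]
contact_force: [0.2, -0.3, -0.2]
gripper_width: 0.45
grip_force: 0.0
```

```bash
python3 -c "
from h import *
st(); K,T=snap('wrist','w10'); B=np.array([.5908,.3068,.155])
for q in([0,0,.03],[.055,0,.03]): print(q,proj(K,T,B+QB.apply([q[0],0,0])+N*q[2]).round(1))
for n in('dowel_short_mid','dowel_middle_mid','dowel_long_mid'):
    print(n,[(np.round(d['at'],3).tolist(),round(d['confidence'],2),proj(K,T,d['at']).round().tolist()) for d in r.spot_in(n,'wrist')[:3]])
g=cv2.cvtColor(cv2.imread('pics/w10.png'),cv2.COLOR_BGR2GRAY)
c=cv2.HoughCircles(cv2.resize(g[130:250,220:340],None,fx=4,fy=4),cv2.HOUGH_GRADIENT,1,40,param1=60,param2=18,minRadius=24,maxRadius=60)
print((c[0]/4+[220,130,0]).round(1)[:8])
r.get_image('scene')
for n in('rod','dowel_short_mid','dowel_middle_mid','dowel_long_mid'): print(n,[(np.round(d['at'],3).tolist(),round(d['confidence'],2)) for d in r.spot_in(n,'scene')[:2]])
"
```

```text
{'clock': 33.25, 'tcp_pos': [0.554, 0.306, 0.222], 'tcp_rot': [-3.016, -0.074, -0.816], 'contact_force': [0.172, -0.321, -0.18], 'grip_force': 0.0, 'gripper_width': 0.45}
[0, 0, 0.03] [283.2 223.4]
[0.055, 0, 0.03] [283.1 158. ]
dowel_short_mid []
dowel_middle_mid [([0.577, 0.305, 0.181], 0.97, [285.0, 222.0])]
dowel_long_mid []
[[310.4 192.1   6.7]
 [283.1 225.9   7.7]
 [256.6 191.4   6.7]
 [312.4 142.4   7.5]
 [255.9 141.4   6.9]
 [283.1 213.9   9.9]
 [240.9 201.9   6.7]]
rod [([0.495, -0.402, 0.129], 0.84)]
dowel_short_mid [([0.531, -0.018, 0.051], 0.51), ([0.752, -0.222, 0.08], 0.48)]
dowel_middle_mid [([0.588, 0.303, 0.172], 0.61), ([0.532, -0.02, 0.053], 0.33)]
dowel_long_mid [([0.531, -0.086, 0.064], 0.59), ([0.375, 0.201, 0.011], 0.5)]
```

```bash
python3 -c "
from bench import r
print(r.close_job())"
```

```text
the job is handed in; nothing more can be done
None
```

The bore measured 42 mm deep, so I seated the 72 mm (middle) dowel on its floor; the rod is back in its hole, the other two dowels are still in the rack, and the job is handed in at about 33 s, with no verdict returned.

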